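# Start the self-tapping stud in the soap-mould lid

## Robot

A 6-joint arm with a two-finger parallel gripper is mounted at the origin on the work surface; the furniture and walls round the work are solid. World frame = base frame: x ahead of the robot, y to its left, z up, the work surface at z = 0. Lengths are in mm, angles in rad, forces in N, time in s.
With the tool pointing down it reaches from about 350 to 775 mm from the base axis. Payload 7.3 kg.
Tool frame: the origin (TCP) lies at the very end of the fingers, on their centre line; the grasp point (between the pads) lies 19 mm behind it; z points along the fingers, y is the line along which they close (so a half turn about z gives the same grasp; the last joint's range is limited). The gripper opens to 92 mm and grips with 3 to 60 N. Pads are 19 mm wide; open, the fingers measure 130 mm over their backs; the gripper's body (75 mm by 190 mm) begins 47 mm behind the grasp point.
Start: joints at [0.986, 0.342, 1.524, -0, 1.275, -0.146], TCP at [223.039, 475.292, 191.241] pointing down, gripper open.
Joint ranges: [-2.53, 2.53], [-0.77, 2.02], [0.04, 2.7], [-1, 4.14], [0.28, 2.66], [-3.11, 3.11]. Speed limits (rad/s): [2.57, 2.57, 3.14, 3.14, 3.14, 3.14].

## Interface

Orientations are given as [roll, pitch, yaw] about the fixed x, y, z axes, in that order (R = Rz(yaw) Ry(pitch) Rx(roll)).
In Python, from plant import bot gives the robot as it stands.
- The arm moves only by the tool apply_moves, never from a script. Its argument "motion" is text: rows parted by semicolons, each of 4 numbers parted by spaces: the shift along the tool's x, y, z in m, then the turn about the tool's z in degrees. A call has 1 to 8 rows; each row shifts and turns the commanded pose from where the row before left it, along the tool's axes as they then stand; what a row does not reach is not made up. A row lasts 1/8 s, in which the tool goes at most 62.5 mm and 10.7 degrees, less where a joint would pass 70% of its speed; a pose out of reach is approached as far as the arm can. A call with a gripper value outside its range is refused whole. "fingers" is the opening, from -1 (shut) to 1 (fully open), set as the call begins (left out, the last holds). The fingers move at their own pace and stop on an object; the grip force is fixed at half the most. Time passes only in rows, so rows that do not move let the fingers close. It gives the time, the measured TCP pose, the force, the opening and the grip force at its end, in the units of the state.
- bot.get_obs(): the state, without advancing time (a new reading comes with each control period).
- bot.capture(name): name is "scene" or "top"; returns a dict with "img" (400x640x3 uint8, blue, green, red), "range_z" (400x640 float32, mm along the optical axis (not along the pixel's ray), 0 where there is no reading), "fx", "fy", "cx", "cy" (pixels), "world_from_camera" (4x4, takes a point from camera to world coordinates). Camera axes: x right, y down, z forward; pixel columns grow to the right and rows downward; lengths in mm; the calibration is good to about 2 mm. A picture is of the moment at which its call begins.
- bot.close_job(): hands the job in; it is judged then, once.
Trained networks look in a picture, given as the dict that the camera call returned (one of the last four; its "shot" number tells which), for a name from the list of things; names that differ only in an ending like _2 or _b are one class to them, and where a whole thing is asked for, a point or a joint stands for the part that bears it (a point fixed in the world has none). Each returns a list of dicts, best first, with "p" (0 to 1); they miss things now and then, are a little off and sometimes report something else, mostly with a low value. They report only what shows in the picture. A call takes as long as a camera call. They do not tell look-alikes from the thing itself.
- bot.cut_out(picture, thing): "pixels" (400x640 bool, what is visible of it) and "point" ([column, row] in pixels, amid what is visible of it).
The state is a dict: "time": time; "joint_positions": joint angles; "dq": joint speeds; "tau": joint torques, N m; "tool_pos": TCP position; "tcp_rot": TCP orientation; "contact_force": force on the tool from outside, world axes, zero at the start; "moment": the same for the moment, N m; "grip_width": finger opening in mm; "finger_force": force on a finger pad.
Only numpy, scipy, OpenCV 4.12 (cv2) and the standard library are available. Lean on these libraries where they do the work, as an engineer would, in place of code of your own. Each camera call takes 0.05 s, during which the arm holds its last target. There are 200 camera calls.

## Task

Use the orange-handled key to drive the square-headed self-tapping stud into the lid of the wooden soap mould: seat the key on the stud and turn it clockwise, pressing down firmly all the while so that the thread bites instead of stripping, until the stud's flange sits flush on the lid; do not crush the lid's soft seal by pushing it down as far as 3 mm, and do not keep turning once the flange is home. Then take the key off and stand it upright on the cork mat, leaving the amber bottle, the green-lidded jar and the orange scoop where they are.

Things in the scene. Friction and masses are not known exactly. Their poses are not given: they have to be found in the camera images.
- key_grip (a point): Middle of the key's flat orange handle, 70 mm above its foot. The handle is 54 mm wide along this point's x, 12 mm thick along its y, 54 mm tall (40 to 94 mm above the foot): pinch it across y. z up. Below it a round neck (26 mm diameter, 30 to 40 mm up) and a dark steel 34 x 34 mm square body 30 mm tall. Loose, about 0.12 kg, stands upright on its foot
- key_mouth (a point): Centre of the socket's mouth in the underside of the key's foot, 70 mm below key_grip; same axes. The socket is a square hole 18 x 18 mm, sides parallel to x and y, 13 mm deep, with a 3 mm chamfer at the mouth
- key_seat (a point): Centre of the socket's ceiling, 13 mm above key_mouth (it rests on the stud's head when the key is fully seated); same axes
- stud_top (a point): Centre of the top of the stud's square steel head, 16 x 16 mm, 14 mm tall, sides parallel to this point's x and y: the key fits in any of four yaws with 1 mm play all round (about 0.13 rad of turning play). Under it a round flange, 30 mm diameter, 4 mm thick, its underside 4.5 mm above the lid at the start. z up. Turns and sinks with the stud
- stud (a joint): Turn of the stud, rad, clockwise from above positive; starts at 0 to 0.6; takes 0.15 N m. Thread leads 12 mm a turn: depth never exceeds 1.91 mm x this value, so home is at 2.4 rad. It sinks only while pushed down with over 13 N; with less it spins in place, and is stripped once depth lags some 3 mm behind. Past 4.2 rad it is stripped too
- stud_depth (a joint): How far the stud has gone into the lid, m: 0 at the start, 0.0045 with the flange flush on the lid (a firm stop)
- lid (a joint): How far the lid is pushed down into its rubber seal, m: 0 at rest, springs back, 1 mm per 8 N; must stay under 0.003 (about 24 N)
- mould: Wooden soap mould, fixed, 150 mm (x) x 110 mm (y); origin under its centre on the table. Its plywood lid's top is 62 mm above the table with the stud at the middle, so the stud's top starts at about 85 mm
- mat: Round cork mat, 120 mm diameter, 4 mm thick, fixed; origin at the centre of its underside. The key stands on it at the start and must stand on it at the end
- amber_bottle: Dark amber bottle, 45 mm wide, 104 mm tall, loose, origin under its centre; leave alone
- green_jar: Glass jar with a green lid, 60 mm wide, 78 mm tall, loose, origin under its centre; leave alone
- scoop: Orange dosing scoop lying flat, 131 x 55 x 24 mm, handle to its -x, loose, origin under its middle; leave alone
Things that resemble listed ones, but are neither listed nor needed, are in the scene too. What is shaped like the part that bears key_grip but purple or yellow is not meant. What is shaped like the mould but purple is not meant.

How it is judged (in metres and radians):
On the way, in this order (a step that is already met when the one before it is completed fails the run):
1. the key is fully seated on the stud's head (distance between key_seat and stud_top below 0.004 m and value of joint stud_depth below 0.003 m), for 0.1 s.
2. the stud is driven home with the key on it (depth over 3.9 of 4.5 mm) (value of joint stud_depth above 0.0039 m and distance between key_seat and stud_top below 0.005 m), for 0.1 s.
At the end, for the whole second after the job is handed in: The stud's flange is on the lid (depth over 3.9 of 4.5 mm), and the key stands upright (within 0.1 rad) and at rest on the cork mat, its foot's centre within 50 mm of the mat's centre (value of joint stud_depth above 0.0039 m and horizontal distance between key_mouth and mat below 0.05 m and height (world z) of key_mouth below 0.008 m and angle between key_grip's own z axis and vertical below 0.1 rad and linear speed of key below 0.02 m/s); the robot touches nothing.
It fails at once if the lid was pushed down 3 mm or more (about 24 N) and crushed its seal (value of joint lid above 0.003 m).
It fails at once if the stud was turned without enough push (some 3 mm of thread behind) or turned far past home, and its thread stripped ((value of joint stud above 1.9 rad and value of joint stud_depth below 0.0006 m) or (value of joint stud above 2.5 rad and value of joint stud_depth below 0.0018 m) or (value of joint stud above 3.1 rad and value of joint stud_depth below 0.003 m) or value of joint stud above 4.2 rad).
It fails at once if a bystander was moved more than 30 mm (distance of any of amber_bottle, green_jar, scoop from where it was at the start of the episode above 0.03 m).
It also fails if it takes over 67 s, if anything falls off the work surface, if the arm or the gripper's body presses on something with over 40 N, if the wrist force passes 120 N, or if a joint passes its speed limit or range.

## Working session

There is one attempt and no reset: what is moved stays moved. The work goes in short steps, Python scripts to look and compute and a tool call to move; the robot and the scene stay as the last step left them, time stands still between calls to the robot, and variables do not carry over. Pictures are saved under pics/ and viewed, at most 10 in all, crops included, and the job is handed in when it is done.

Besides the shell and the picture viewer there is one more tool, called after ">>>" as name(argument=value, ...) on one line, values as JSON. apply_moves: Moves the arm, as the interface text tells. Its arguments: {"type":"object","properties":{"motion":{"type":"string"},"fingers":{"type":"number"}},"required":["motion"]}

```bash
mkdir -p pics; cat > h.py <<'E'
import numpy as np,cv2
from plant import bot
def world(c,u,v,z=None):
    z=np.asarray(c["range_z"])[v,u] if z is None else z
    p=np.stack([(u-c["cx"])*z/c["fx"],(v-c["cy"])*z/c["fy"],z,np.ones_like(z)],-1)
    return (p@np.asarray(c["world_from_camera"]).T)[...,:3]
def cloud(c,m):
    v,u=np.nonzero(m&(c["range_z"]>0)); return world(c,u,v),c["img"][v,u]
E
python3 - <<'E'
from h import *
print(bot.get_obs())
for n in("scene","top"):
    c=bot.capture(n); cv2.imwrite(f"pics/{n}0.png",c["img"])
    for t in("key_grip","stud_top","mould","mat","amber_bottle","green_jar","scoop"):
        for d in bot.cut_out(c,t):
            P,_=cloud(c,d["pixels"])
            print(n,t,round(d["p"],2),np.round(d["point"]),len(P),np.round(np.median(P,0)) if len(P) else'', np.round(np.percentile(P,[2,98],axis=0)).tolist() if len(P) else'')
E
```

```text
{'time': 0.0, 'joint_positions': array([ 9.85981428e-01,  3.42717651e-01,  1.52501683e+00,  7.48653080e-06,
        1.27542657e+00, -1.46002597e-01]), 'dq': array([ 0.00091211,  0.00107071, -0.001177  , -0.00316019, -0.0005472 ,
       -0.00088475]), 'tau': array([-2.58349050e-03, -4.31266594e+01, -2.44199646e+01,  7.14870170e-02,
        5.63182938e-02, -1.96111473e-04]), 'tool_pos': array([222.7698707 , 474.87289702, 190.54772227]), 'tcp_rot': array([-3.14004199e+00, -2.35259752e-04,  2.70277798e+00]), 'contact_force': array([ 0.08638437,  0.24417806, -0.29231181]), 'moment': array([ 0.03209864, -0.04302312,  0.02656501]), 'finger_force': 0.0, 'grip_width': 91.71798868044685}
scene key_grip 0.66 [222. 134.] 249 [485. 271.  54.] [[469.0, 253.0, 6.0], [506.0, 298.0, 97.0]]
scene key_grip 0.54 [244. 121.] 247 [585. 288.  54.] [[559.0, 274.0, 2.0], [612.0, 313.0, 95.0]]
scene key_grip 0.47 [254. 144.] 221 [549. 149.  54.] [[528.0, 134.0, 6.0], [578.0, 165.0, 100.0]]
scene stud_top 0.51 [304. 201.] 51 [ 490. -198.   75.] [[481.0, -208.0, 64.0], [503.0, -182.0, 88.0]]
scene mould 0.81 [4
[... 1605 characters left out ...]
 15.0], [570.0, 165.0, 100.0]]
top mould 0.91 [348. 274.] 1678 [ 249. -266.   62.] [[174.0, -323.0, 35.0], [323.0, -209.0, 72.0]]
top mould 0.81 [325. 198.] 1646 [ 488. -192.   61.] [[411.0, -259.0, -1.0], [567.0, -124.0, 73.0]]
top mould 0.69 [488. 225.] 1980 [ 405. -714.   61.] [[326.0, -794.0, 2.0], [487.0, -641.0, 72.0]]
top mat 0.79 [231. 185.] 726 [562. 139.   3.] [[508.0, 95.0, -2.0], [615.0, 202.0, 9.0]]
top amber_bottle 0.5 [264. 134.] 222 [710.  13.  70.] [[697.0, -3.0, 7.0], [735.0, 37.0, 107.0]]
top green_jar 0.52 [273. 234.] 277 [376. -19.  76.] [[349.0, -42.0, 23.0], [400.0, 8.0, 81.0]]
top scoop 0.67 [226. 252.] 230 [326. 151.  15.] [[297.0, 129.0, -2.0], [394.0, 167.0, 25.0]]
```

```bash
python3 - <<'E'
import cv2
t=cv2.imread("pics/top0.png");s=cv2.imread("pics/scene0.png")
cv2.imwrite("pics/m.png",cv2.resize(t[120:320,140:540],None,fx=2,fy=2,interpolation=2))
E
```

```text
(no output)
```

View pics/m.png

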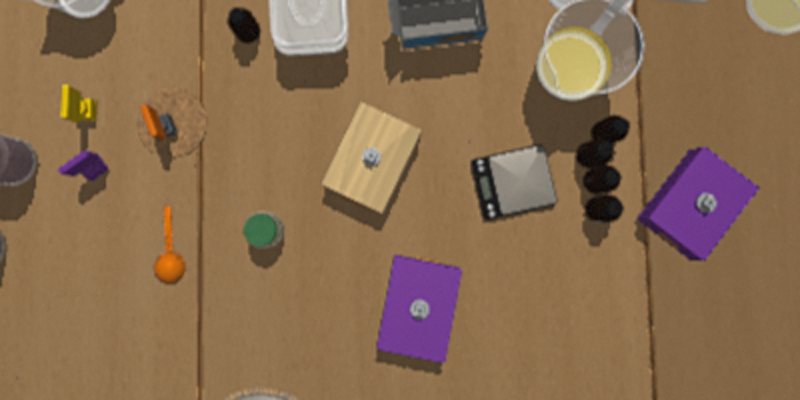

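View pics/scene0.png

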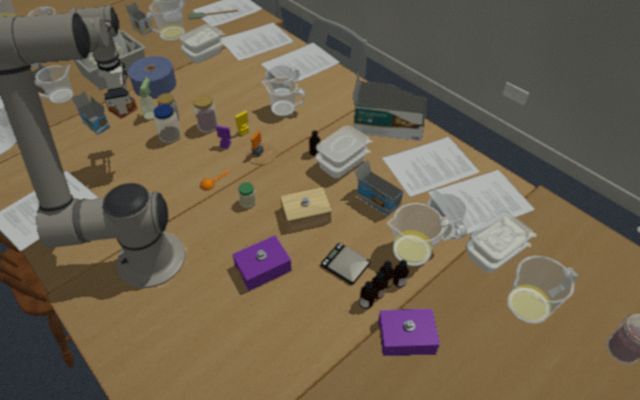

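The top view shows the orange key at pixel (217,181) on the cork mat. Its look-alikes are the yellow key (178,173) and the purple key (182,202), plus the orange scoop (226,250). The wooden mould is at (325,198), with purple look-alikes at (348,274) and (488,225). I choose the orange key and the wooden mould, and will check them in a close crop.

```bash
cat > fit.py <<'E'
from h import *
def grab(n,N=4):
    cs=[bot.capture(n) for _ in range(N)]
    c=dict(cs[-1]); r=np.stack([x["range_z"] for x in cs]).astype(float); r[r==0]=np.nan
    c["range_z"]=np.nan_to_num(np.nanmedian(r,0)); c["img"]=np.mean([x["img"] for x in cs],0).astype(np.uint8); return c
def near(c,x,y,r):
    P,C=cloud(c,np.ones((400,640),bool)); k=np.hypot(P[:,0]-x,P[:,1]-y)<r
    return P[k],cv2.cvtColor(C[k][None],cv2.COLOR_BGR2HSV)[0]
E
python3 - <<'E'
from fit import *
for n in("scene","top"):
    c=grab(n)
    P,H=near(c,550,150,60)
    o=(H[:,0]<18)&(H[:,1]>170)&(P[:,2]>35)
    Q=P[o]; hi=Q[Q[:,2]>88]
    print(n,"handle",len(Q),"mean",Q.mean(0).round(1),"z99",np.percentile(Q[:,2],98).round(1),"rect",cv2.minAreaRect(Q[:,:2].astype(np.float32)))
    w,v=np.linalg.eigh(np.cov(Q[:,:2].T)); print(" axis deg",np.degrees(np.arctan2(v[1,1],v[0,1])),"hi",len(hi),hi.mean(0) if len(hi) else'')
    s=P[(H[:,1]<120)&(P[:,2]>15)&(P[:,2]<40)]; print(" steel",len(s),s.mean(0).round(1) if len(s) else'')
    P,H=near(c,488,-192,125)
    l=P[(abs(P[:,2]-62)<6)]; r=cv2.minAreaRect(l[:,:2].astype(np.float32)); print(" lid",len(l),np.median(l[:,2]).round(1),r)
    d=np.hypot(P[:,0]-r[0][0],P[:,1]-r[0][1]); t=P[(d<30)&(P[:,2]>78)]; print(" stud",len(t),t.round(0).tolist())
    g=P[(d<30)&(H[:,1]<70)];print(" grey",len(g),g.mean(0).round(1))
    cv2.imwrite(f"pics/{n}_z.png",np.hstack([cv2.resize(c["img"][y-25:y+25,x-25:x+25],(400,400),interpolation=cv2.INTER_CUBIC) for x,y in([(255,148),(306,204)] if n=="scene" else[(220,184),(325,198)])]))
a,b=[cv2.imread(f"pics/{n}_z.png") for n in("scene","top")]
cv2.imwrite("pics/z.png",cv2.resize(np.vstack([a,b]),(600,600)))
E
```

```text
scene handle 113 mean [548.3 151.4  79. ] z99 99.3 rect ((551.2908325195312, 153.9492950439453), (52.187049865722656, 13.720980644226074), 24.59490966796875)
 axis deg -161.14386284510314 hi 43 [549.41729114 153.21770703  95.37243017]
 steel 63 [550.2 146.7  27.3]
 lid 1100 61.3 ((491.3888244628906, -195.18699645996094), (113.84838104248047, 149.85374450683594), 63.296470642089844)
 stud 24 [[493.0, -185.0, 81.0], [492.0, -191.0, 87.0], [497.0, -191.0, 84.0], [498.0, -194.0, 85.0], [488.0, -191.0, 85.0], [491.0, -193.0, 85.0], [495.0, -193.0, 82.0], [496.0, -197.0, 85.0], [499.0, -199.0, 84.0], [486.0, -193.0, 83.0], [488.0, -196.0, 85.0], [492.0, -197.0, 83.0], [492.0, -201.0, 86.0], [494.0, -204.0, 86.0], [483.0, -197.0, 84.0], [483.0, -202.0, 88.0], [489.0, -199.0, 81.0], [490.0, -204.0, 85.0], [493.0, -205.0, 84.0], [482.0, -198.0, 80.0], [484.0, -201.0, 82.0], [487.0, -202.0, 80.0], [490.0, -204.0, 80.0], [493.0, -206.0, 79.0]]
 grey 68 [ 489.6 -196.7   73.5]
top handle 113 mean [552.  156.1  84.2] z99 99.5 rect ((552.7003173828125, 158.73130798339844), (52.97818374633789, 10.59
[... 372 characters left out ...]
 -186.0, 86.0], [493.0, -190.0, 86.0], [493.0, -193.0, 85.0], [493.0, -196.0, 87.0], [493.0, -199.0, 83.0], [493.0, -202.0, 82.0], [490.0, -183.0, 83.0], [490.0, -186.0, 84.0], [490.0, -189.0, 83.0], [490.0, -193.0, 84.0], [490.0, -196.0, 82.0], [490.0, -199.0, 82.0], [487.0, -183.0, 82.0], [487.0, -186.0, 83.0], [487.0, -189.0, 83.0], [487.0, -193.0, 84.0], [487.0, -196.0, 85.0], [487.0, -199.0, 84.0], [484.0, -189.0, 85.0], [484.0, -193.0, 82.0], [484.0, -196.0, 84.0], [481.0, -192.0, 83.0]]
 grey 75 [ 491.4 -193.7   73.8]fit.py:5: RuntimeWarning: All-NaN slice encountered
  c["range_z"]=np.nan_to_num(np.nanmedian(r,0)); c["img"]=np.mean([x["img"] for x in cs],0).astype(np.uint8); return c
```

View pics/z.png

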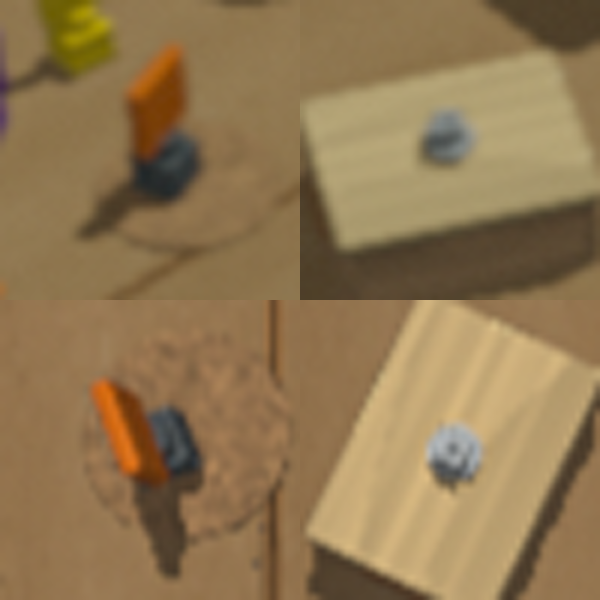

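The crop confirms the orange key on its cork mat and the wooden mould with the steel stud at its centre. Next I'll refine the stud yaw and compute the approach.

```bash
cat > go.py <<'E'
import sys; from h import *
def plan(tx,ty,tz,psi):
    o=bot.get_obs(); p=o["tool_pos"]; y=np.degrees(o["tcp_rot"][2]); a=np.radians(y); d=np.array([tx,ty,tz])-p
    print("t",round(o["time"],2),"p",p.round(1),"yaw",round(y,2),"rot",o["tcp_rot"].round(3),"F",o["contact_force"].round(1),"w",round(o["grip_width"],1))
    print("shift now-axes (m):",(np.array([d[0]*np.cos(a)+d[1]*np.sin(a),d[0]*np.sin(a)-d[1]*np.cos(a),-d[2]])/1000).round(4),"then turn",round((y-psi+180)%360-180,2))
    b=np.radians(psi);print("or turn first, shift:",(np.array([d[0]*np.cos(b)+d[1]*np.sin(b),d[0]*np.sin(b)-d[1]*np.cos(b),-d[2]])/1000).round(4))
if __name__=="__main__": plan(*map(float,sys.argv[1:5]))
E
python3 - 2>/dev/null <<'E'
from fit import *
from scipy.optimize import minimize
for n in("scene","top"):
    c=grab(n,10); P,H=near(c,490.5,-193.5,14 if n=="top" else 16)
    # points: head (z>78) vs flange
    best={}
    for a in range(0,90,5):
        for dx in np.arange(-4,5,1.):
            for dy in np.arange(-5,4,1.):
                r=np.radians(a); q=P[:,:2]-[490.5+dx,-193.5+dy]
                u=np.abs(q[:,0]*np.cos(r)+q[:,1]*np.sin(r)); v=np.abs(-q[:,0]*np.sin(r)+q[:,1]*np.cos(r))
                ins=1/(1+np.exp((np.maximum(u,v)-8)/.7)); m=71+14*ins
                e=np.minimum(np.abs(P[:,2]-m),8).mean()
                if a not in best or e<best[a][0]: best[a]=(round(e,2),490.5+dx,-193.5+dy)
    print(n,len(P),{k:v for k,v in best.items()})
    top=P[P[:,2]>80]; print(cv2.minAreaRect(top[:,:2].astype(np.float32)), np.median(top,0))
    P,H=near(c,550,150,60);o=(H[:,0]<18)&(H[:,1]>170)&(P[:,2]>93);print("handle top",P[o].mean(0).round(1),cv2.minAreaRect(P[o][:,:2].astype(np.float32)))
E
python3 go.py 551.5 156 150 201
```

```text
scene 70 {0: (np.float64(4.26), np.float64(492.5), np.float64(-192.5)), 5: (np.float64(4.28), np.float64(492.5), np.float64(-193.5)), 10: (np.float64(4.36), np.float64(494.5), np.float64(-193.5)), 15: (np.float64(4.26), np.float64(494.5), np.float64(-192.5)), 20: (np.float64(4.16), np.float64(494.5), np.float64(-192.5)), 25: (np.float64(4.11), np.float64(494.5), np.float64(-192.5)), 30: (np.float64(3.96), np.float64(494.5), np.float64(-193.5)), 35: (np.float64(3.81), np.float64(494.5), np.float64(-193.5)), 40: (np.float64(3.64), np.float64(494.5), np.float64(-193.5)), 45: (np.float64(3.59), np.float64(493.5), np.float64(-193.5)), 50: (np.float64(3.68), np.float64(494.5), np.float64(-193.5)), 55: (np.float64(3.73), np.float64(493.5), np.float64(-194.5)), 60: (np.float64(3.71), np.float64(493.5), np.float64(-194.5)), 65: (np.float64(3.78), np.float64(493.5), np.float64(-194.5)), 70: (np.float64(3.92), np.float64(493.5), np.float64(-194.5)), 75: (np.float64(4.05), np.float64(492.5), np.float64(-194.5)), 80: (np.float64(4.13), np.float64(492.5), np.float64(-194.5)), 85: (np.float64(4.19)
[... 1240 characters left out ...]
t64(490.5), np.float64(-192.5)), 75: (np.float64(2.45), np.float64(490.5), np.float64(-193.5)), 80: (np.float64(2.59), np.float64(489.5), np.float64(-193.5)), 85: (np.float64(2.71), np.float64(490.5), np.float64(-192.5))}
((490.3878479003906, -192.28570556640625), (15.037330627441406, 15.9010591506958), 55.21669006347656) [ 490.07655943 -192.57943394   83.56944977]
handle top [552.5 158.7  96.8] ((553.1766967773438, 159.3514862060547), (51.69237518310547, 10.200971603393555), 21.547042846679688)
t 2.2 p [223.  475.3 191.2] yaw 154.86 rot [3.142 0.    2.703] F [-0.9 -0.   0.5] w 91.5
shift now-axes (m): [-0.433  -0.1495  0.0412] then turn -46.14
or turn first, shift: [-0.1922 -0.4158  0.0412]
```

>>> apply_moves(motion="0 0 0 -9.2; 0 0 0 -9.2; 0 0 0 -9.2; 0 0 0 -9.2; 0 0 0 -9.2; 0 0 0 0", fingers=1)

```text
time: 2.95
tool_pos: [223.0, 475.3, 191.2]
tcp_rot: [3.142, 0.0, -2.779]
contact_force: [0.2, -0.1, 0.1]
grip_width: 91.9
finger_force: 0.0
```

>>> apply_moves(motion="-0.024 -0.052 0 0; -0.024 -0.052 0 0; -0.024 -0.052 0 0; -0.024 -0.052 0 0; -0.024 -0.052 0 0; -0.024 -0.052 0 0; -0.024 -0.052 0 0; -0.024 -0.052 0 0")

```text
time: 3.95
tool_pos: [551.8, 153.4, 191.4]
tcp_rot: [3.141, 0.001, -2.782]
contact_force: [1.1, 0.5, 0.1]
grip_width: 91.7
finger_force: 0.0
```

```bash
python3 go.py 552 157 55 201
```

```text
t 3.95 p [551.8 153.4 191.4] yaw -159.38 rot [ 3.141e+00  1.000e-03 -2.782e+00] F [1.1 0.5 0.1] w 91.7
shift now-axes (m): [-0.0014  0.0033  0.1364] then turn -0.38
or turn first, shift: [-0.0014  0.0033  0.1364]
```

>>> apply_moves(motion="-0.001 0.003 0.03 0; 0 0 0.03 0; 0 0 0.03 0; 0 0 0.026 0; 0 0 0.02 0; 0 0 0 0; 0 0 0 0")

```text
time: 4.82
tool_pos: [551.1, 158.2, 56.1]
tcp_rot: [-3.141, 0.001, -2.779]
contact_force: [-0.6, 0.5, 0.4]
grip_width: 92.2
finger_force: 0.0
```

>>> apply_moves(motion="0 0 0 0; 0 0 0 0; 0 0 0 0; 0 0 0 0; 0 0 0 0; 0 0 0 0; 0 0 0 0; 0 0 0 0", fingers=-1)

```text
time: 5.82
tool_pos: [550.4, 158.1, 55.2]
tcp_rot: [3.141, -0.0, -2.778]
contact_force: [-0.8, -0.0, 0.1]
grip_width: 16.7
finger_force: 0.0
```

```bash
python3 - 2>/dev/null <<'E'
from fit import *
print(bot.get_obs()["tool_pos"],bot.get_obs()["tcp_rot"],bot.get_obs()["contact_force"],bot.get_obs()["grip_width"])
I=[]
for n,(x,y) in(("scene",(255,145)),("top",(220,184))):
    c=bot.capture(n); I.append(cv2.resize(c["img"][y-40:y+40,x-40:x+40],(400,400),interpolation=cv2.INTER_CUBIC))
cv2.imwrite("pics/grip.png",np.hstack(I))
E
```

```text
[550.43877608 158.09119414  55.20264085] [ 3.14149964e+00 -1.46447793e-06 -2.77754457e+00] [-0.83085    -0.02668825  0.06617723] 16.702107841127006
```

View pics/grip.png

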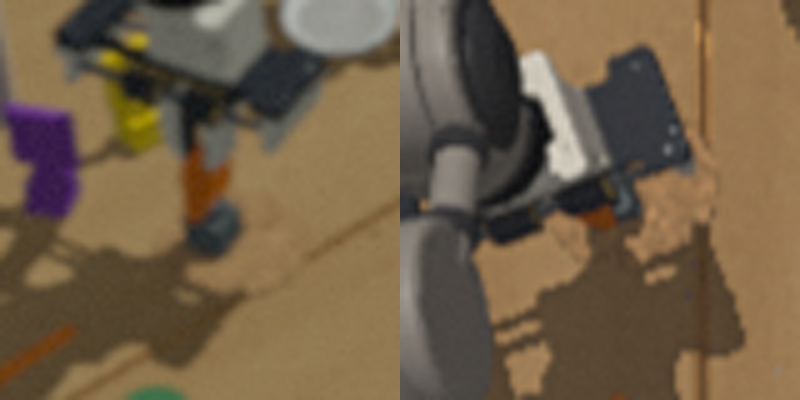

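The picture shows the fingers around the orange handle, (215,165) in the left crop, still closing.

>>> apply_moves(motion="0 0 0 0; 0 0 0 0; 0 0 0 0; 0 0 0 0; 0 0 0 0; 0 0 0 0")

```text
time: 6.68
tool_pos: [550.4, 158.1, 55.2]
tcp_rot: [3.142, 0.0, -2.778]
contact_force: [0.1, 1.5, -0.1]
grip_width: 11.5
finger_force: 30.0
```

>>> apply_moves(motion="0 0 -0.01 0; 0 0 -0.03 0; 0 0 -0.03 0; 0 0 -0.03 0; 0 0 -0.03 0; 0 0 -0.01 0; 0 0 0 0; 0 0 0 0")

```text
time: 7.68
tool_pos: [549.7, 157.9, 193.8]
tcp_rot: [3.141, -0.002, -2.778]
contact_force: [0.3, 0.6, -1.6]
grip_width: 11.8
finger_force: 30.0
```

```bash
python3 - 2>/dev/null <<'E'
from fit import *
o=bot.get_obs();p=o["tool_pos"];print(p,o["tcp_rot"],o["contact_force"],o["grip_width"])
a=o["tcp_rot"][2]
for n in("scene","top"):
    c=grab(n,4); P,H=near(c,p[0],p[1],60)
    k=(H[:,0]<18)&(H[:,1]>150)&(P[:,2]>p[2]-25)&(P[:,2]<p[2]+60);Q=P[k]; q=Q[:,:2]-p[:2]
    print(n,len(Q),"along x",np.percentile(q@[np.cos(a),np.sin(a)],[2,50,98]),"y",np.percentile(q@[np.sin(a),-np.cos(a)],[2,50,98]),"z",np.percentile(Q[:,2]-p[2],[2,98]))
    k=(P[:,2]<p[2]-15)&(P[:,2]>p[2]-60);Q=P[k];q=Q[:,:2]-p[:2];print(" body",len(Q),"x",np.percentile(q@[np.cos(a),np.sin(a)],[2,98]),"y",np.percentile(q@[np.sin(a),-np.cos(a)],[2,98]),"z",np.percentile(Q[:,2]-p[2],[2,98]))
E
python3 go.py 491.5 -193.7 160 147
```

```text
[549.69062058 157.94169605 193.81693577] [ 3.14098249e+00 -2.42595121e-03 -2.77755598e+00] [ 0.32449824  0.63253721 -1.62310697] 11.815638514227542
scene 103 along x [-24.78316854  12.07403569  24.63921043] y [-10.52869599  -7.70324428   1.44926727] z [-10.6162299   42.85874155]
 body 107 x [-18.3252406   15.45116282] y [-20.47840934  13.46686924] z [-50.15621045 -18.43245302]
top 34 along x [ 7.01626322 20.12905646 23.64225103] y [-5.70117629 -4.96259583  1.37995387] z [-8.20586303 42.9080307 ]
 body 65 x [-17.9985426  13.8264395] y [-16.70445826  14.9009901 ] z [-48.96568597 -17.34405439]
t 8.07 p [550.4 158.1 195. ] yaw -159.14 rot [ 3.141 -0.    -2.778] F [ 0.1 -0.2 -1.7] w 11.6
shift now-axes (m): [ 0.1803 -0.3077  0.035 ] then turn 53.86
or turn first, shift: [-0.1422 -0.3271  0.035 ]
```

>>> apply_moves(motion="0 0 0 9; 0 0 0 9; 0 0 0 9; 0 0 0 9; 0 0 0 9; 0 0 0 8.9; 0 0 0 0")

```text
time: 8.95
tool_pos: [550.4, 158.1, 195.2]
tcp_rot: [3.142, -0.0, 2.566]
contact_force: [-0.3, -0.5, -1.9]
grip_width: 10.7
finger_force: 30.0
```

>>> apply_moves(motion="-0.01 -0.023 0 0; -0.022 -0.05 0 0; -0.022 -0.05 0 0; -0.022 -0.05 0 0; -0.022 -0.05 0 0; -0.022 -0.05 0 0; -0.015 -0.034 0 0; -0.006 -0.016 0 0")

```text
time: 9.95
tool_pos: [492.1, -191.4, 195.2]
tcp_rot: [-3.142, 0.0, 2.566]
contact_force: [-0.4, 0.0, -0.9]
grip_width: 11.6
finger_force: 30.0
```

>>> apply_moves(motion="0 0 0.015 0; 0 0 0.015 0; 0 0 0.01 0; 0 0 0 0; 0 0 0 0; 0 0 0 0")

```text
time: 10.7
tool_pos: [492.9, -189.6, 155.7]
tcp_rot: [3.141, 0.001, 2.565]
contact_force: [-0.8, -0.5, -0.4]
grip_width: 11.5
finger_force: 30.0
```

```bash
python3 - 2>/dev/null <<'E'
from fit import *
o=bot.get_obs();p=o["tool_pos"];a=o["tcp_rot"][2]
ex=np.array([np.cos(a),np.sin(a)]);ey=np.array([np.sin(a),-np.cos(a)])
I=[]
for n,(x,y),s in(("scene",(306,190),(492.9,-194.8)),("top",(325,198),(490.3,-192.4))):
    c=grab(n,6); P,H=near(c,p[0],p[1],45); I.append(cv2.resize(c["img"][y-30:y+30,x-30:x+30],(400,400),interpolation=cv2.INTER_CUBIC))
    k=(P[:,2]<p[2]-15)&(P[:,2]>p[2]-49);Q=P[k];q=Q[:,:2]-np.array(s)
    print(n,len(Q),"body rel stud x",np.percentile(q@ex,[3,97]),"y",np.percentile(q@ey,[3,97]),"zmin",Q[:,2].min())
cv2.imwrite("pics/over.png",np.hstack(I))
E
python3 go.py 490.3 -191.3 140 147
```

```text
scene 96 body rel stud x [-16.21911014  15.08894886] y [-15.31126897   6.75775535] zmin 106.86912311691435
t 11.3 p [ 492.5 -189.6  155.2] yaw 146.96 rot [ 3.142 -0.     2.565] F [-0.6 -0.5 -1.3] w 11.5
shift now-axes (m): [ 0.0009 -0.0027  0.0152] then turn -0.04
or turn first, shift: [ 0.0009 -0.0027  0.0152]
```

>>> apply_moves(motion="0.001 -0.002 0.006 0; 0 0 0.006 0; 0 0 0.005 0; 0 0 0 0; 0 0 0 0")

```text
time: 11.92
tool_pos: [490.7, -190.7, 138.3]
tcp_rot: [3.141, 0.0, 2.565]
contact_force: [-0.1, 1.2, -1.6]
grip_width: 11.7
finger_force: 30.0
```

>>> apply_moves(motion="0 0 0.002 0; 0 0 0.001 0; 0 0 0 0; 0 0 0 0")

```text
time: 12.42
tool_pos: [490.7, -190.7, 135.4]
tcp_rot: [3.141, 0.0, 2.565]
contact_force: [-0.4, -0.1, -0.2]
grip_width: 11.7
finger_force: 30.0
```

>>> apply_moves(motion="0 0 0.001 0; 0 0 0.001 0; 0 0 0 0")

```text
time: 12.8
tool_pos: [491.3, -191.0, 134.2]
tcp_rot: [3.141, 0.002, 2.565]
contact_force: [-0.2, 1.2, 6.8]
grip_width: 11.8
finger_force: 30.0
```

>>> apply_moves(motion="0 0 0.001 0; 0 0 0 0")

```text
time: 13.05
tool_pos: [491.6, -191.1, 133.7]
tcp_rot: [3.141, 0.003, 2.565]
contact_force: [-0.4, 0.6, 10.2]
grip_width: 11.4
finger_force: 30.0
```

>>> apply_moves(motion="-0.001 0 -0.001 0; -0.001 0 0 0; 0 0 0.001 0; 0 0 0 0")

```text
time: 13.55
tool_pos: [492.8, -191.8, 133.5]
tcp_rot: [3.141, 0.002, 2.565]
contact_force: [-2.0, 1.6, 9.9]
grip_width: 11.4
finger_force: 30.0
```

>>> apply_moves(motion="0.001 0 0 0; 0 0 0 0; 0 0 0 0")

```text
time: 13.92
tool_pos: [492.1, -191.4, 133.6]
tcp_rot: [3.141, 0.002, 2.565]
contact_force: [-2.1, 1.6, 10.3]
grip_width: 11.4
finger_force: 30.0
```

```bash
python3 - <<'E'
from h import *
o=bot.get_obs();print(o["tool_pos"],o["contact_force"],o["moment"],o["tcp_rot"])
E
```

```text
[ 492.1008326  -191.43343099  133.61737502] [-2.10546297  1.58375095 10.2876692 ] [0.28790261 0.34617861 0.02434181] [3.14116896e+00 2.38498076e-03 2.56498830e+00]
```

>>> apply_moves(motion="0 0 0 2; 0 0 0 2; 0 0 0 0")

```text
time: 14.3
tool_pos: [492.3, -191.6, 133.7]
tcp_rot: [3.141, 0.003, 2.495]
contact_force: [0.0, 0.2, 9.1]
grip_width: 11.6
finger_force: 30.0
```

```bash
cat > s.py <<'E'
from h import *
o=bot.get_obs();print(o["time"],o["tool_pos"].round(2),o["contact_force"].round(2),o["moment"].round(3),np.degrees(o["tcp_rot"]).round(2),o["joint_positions"][5].round(2))
E
python3 s.py
```

```text
14.3 [ 492.26 -191.61  133.66] [0.04 0.17 9.11] [0.2   0.217 0.025] [1.7997e+02 1.6000e-01 1.4295e+02] -1.44
```

>>> apply_moves(motion="0 0 0 2; 0 0 0 2; 0 0 0 0")

```text
time: 14.68
tool_pos: [492.3, -191.8, 133.7]
tcp_rot: [3.141, 0.003, 2.425]
contact_force: [-0.5, -0.1, 8.8]
grip_width: 11.4
finger_force: 30.0
```

```bash
python3 s.py
```

```text
14.675 [ 492.33 -191.85  133.68] [-0.46 -0.1   8.85] [0.032 0.273 0.022] [179.97   0.18 138.94] -1.37
```

```bash
cat > avg.py <<'E'
from fit import *
def avg(N=6):
    F=[];M=[];I=[]
    for i in range(N):
        c=bot.capture("scene");I.append(c["img"].astype(float));o=bot.get_obs();F.append(o["contact_force"]);M.append(o["moment"])
    F=np.mean(F,0);M=np.mean(M,0);print(o["time"],o["tool_pos"].round(2),"F",F.round(2),"M",M.round(3),"yaw",np.degrees(o["tcp_rot"][2]).round(1));return np.mean(I,0)
E
python3 - <<'E'
from avg import *
I=avg();cv2.imwrite("pics/k.png",cv2.resize(I[165:225,270:350].astype(np.uint8),(800,600),interpolation=cv2.INTER_CUBIC))
E
```

```text
14.975 [ 492.33 -191.84  133.69] F [-0.6   0.06  9.28] M [0.043 0.221 0.014] yaw 139.0
```

View pics/k.png

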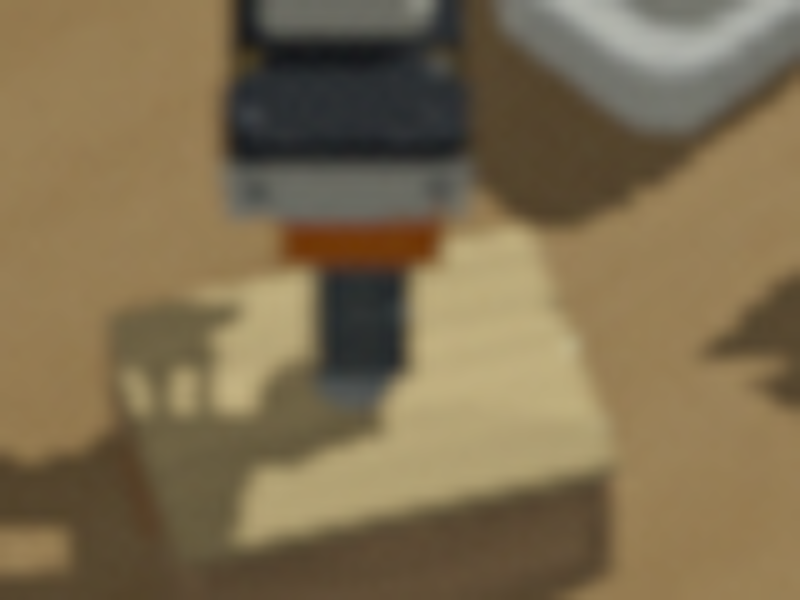

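The picture shows the key on top of the stud. The flange below is centred near crop column 352 and the key body near 363, so the key sits about 3 mm too far to image-right.

```bash
python3 - <<'E'
from avg import *
c=bot.capture("scene");W=np.asarray(c["world_from_camera"]);print(W.round(3))
P=lambda p:(lambda q:(c["fx"]*q[0]/q[2]+c["cx"],c["fy"]*q[1]/q[2]+c["cy"]))(np.linalg.inv(W)@np.r_[p,1])
p=bot.get_obs()["tool_pos"]
for z in(134,112,83,72):print(z,np.round(P([p[0],p[1],z]),2))
print(P([492.9,-194.8,85]),P([p[0]-3,p[1],83]),P([p[0],p[1]+3,83]))
g=cv2.cvtColor(c["img"],cv2.COLOR_BGR2HSV)
for r in range(188,208):print(r,g[r,298:316,1].tolist())
E
```

```text
[[ 7.480000e-01 -5.010000e-01  4.360000e-01 -2.274180e+02]
 [-6.640000e-01 -5.550000e-01  5.000000e-01 -1.052568e+03]
 [-8.000000e-03 -6.640000e-01 -7.480000e-01  1.363416e+03]
 [ 0.000000e+00  0.000000e+00  0.000000e+00  1.000000e+00]]
134 [304.88 187.61]
112 [305.01 192.13]
83 [305.17 197.95]
72 [305.23 200.13]
(np.float64(305.8758856338291), np.float64(197.97559530201315)) (np.float64(304.48805150291446), np.float64(198.4099532681633)) (np.float64(304.57576812734044), np.float64(197.45066606622947))
188 [157, 196, 193, 209, 196, 201, 192, 192, 212, 199, 212, 214, 212, 221, 220, 174, 131, 108]
189 [165, 215, 230, 230, 241, 237, 237, 228, 239, 255, 237, 239, 237, 253, 216, 160, 113, 96]
190 [165, 194, 202, 225, 234, 212, 236, 224, 212, 206, 206, 241, 208, 199, 190, 150, 104, 89]
191 [133, 143, 139, 153, 165, 170, 168, 155, 153, 172, 164, 170, 171, 143, 131, 122, 101, 89]
192 [103, 102, 99, 98, 85, 72, 67, 56, 65, 64, 73, 81, 105, 103, 97, 92, 89, 87]
193 [89, 85, 90, 84, 56, 17, 31, 11, 21, 21, 11, 16, 82, 91, 89, 86, 83, 88]
194 [82, 85, 88, 84, 50, 27, 42, 39, 30, 37, 36, 15, 68, 
[... 321 characters left out ...]
, 85]
199 [86, 86, 92, 90, 50, 21, 34, 30, 22, 33, 43, 20, 77, 86, 83, 85, 85, 84]
200 [90, 89, 95, 85, 50, 17, 23, 32, 27, 26, 36, 10, 86, 89, 85, 85, 85, 85]
201 [95, 99, 91, 81, 40, 16, 21, 31, 25, 26, 27, 18, 78, 89, 85, 84, 85, 88]
202 [96, 93, 89, 68, 19, 16, 24, 20, 13, 9, 21, 57, 81, 88, 86, 85, 85, 86]
203 [96, 100, 87, 65, 15, 16, 19, 13, 16, 13, 39, 75, 83, 85, 85, 85, 85, 84]
204 [99, 102, 91, 73, 41, 18, 9, 12, 9, 27, 67, 84, 85, 85, 85, 84, 83, 85]
205 [102, 98, 95, 91, 74, 48, 33, 33, 44, 60, 80, 89, 87, 83, 88, 87, 85, 87]
206 [95, 96, 95, 89, 94, 84, 73, 82, 84, 88, 90, 89, 90, 85, 87, 87, 88, 89]
207 [94, 98, 101, 100, 99, 97, 98, 93, 99, 95, 93, 88, 87, 87, 88, 86, 86, 87]
```

>>> apply_moves(motion="0 0 -0.003 0; 0.003 0 0 -5; 0 0 0.001 0; 0 0 0.001 0; 0 0 0 0; 0 0 0 0")

```text
time: 15.78
tool_pos: [489.8, -189.6, 134.0]
tcp_rot: [3.141, 0.002, 2.511]
contact_force: [-0.5, 0.7, 6.7]
grip_width: 11.5
finger_force: 30.0
```

```bash
python3 s.py
```

```text
15.775 [ 489.83 -189.58  133.99] [-0.55  0.72  6.72] [ 0.127  0.064 -0.02 ] [1.7998e+02 1.1000e-01 1.4386e+02] -1.46
```

>>> apply_moves(motion="0 0 0 -2; 0 0 0 -2; 0 0 0 0")

```text
time: 16.15
tool_pos: [489.6, -189.5, 133.9]
tcp_rot: [3.141, 0.001, 2.581]
contact_force: [0.1, 1.4, 6.8]
grip_width: 11.4
finger_force: 30.0
```

```bash
python3 -c "
from avg import *
avg()"
```

```text
16.45 [ 489.65 -189.52  133.95] F [-0.41  0.78  6.55] M [ 0.041  0.153 -0.024] yaw 147.9
```

>>> apply_moves(motion="0 0 0 -2; 0 0 0 -2; 0 0 0 0")

```text
time: 16.82
tool_pos: [489.4, -189.5, 133.8]
tcp_rot: [-3.141, 0.001, 2.651]
contact_force: [0.1, 0.8, 6.0]
grip_width: 11.1
finger_force: 30.0
```

```bash
python3 -c "
from avg import *
avg()"
```

```text
17.125 [ 489.44 -189.55  133.83] F [-0.91  0.34  6.34] M [-0.017  0.24  -0.036] yaw 151.9
```

>>> apply_moves(motion="0 0 -0.004 0; 0 0 0 0; 0 0 0 0")

```text
time: 17.5
tool_pos: [488.9, -189.1, 136.8]
tcp_rot: [3.141, -0.001, 2.652]
contact_force: [-0.4, 0.6, -1.4]
grip_width: 11.5
finger_force: 30.0
```

```bash
python3 - <<'E'
from avg import *
I=avg(8);g=cv2.cvtColor(I.astype(np.uint8),cv2.COLOR_BGR2HSV)
def cr(r):
    s=g[r,296:316,1].astype(float);L,R=np.median(s[:4]),np.median(s[-4:]);i=np.nonzero(s<45)[0];a,b=i[0],i[-1];h=(L+20)/2;k=(R+20)/2
    return 296+a-(h-s[a])/(s[a-1]-s[a]), 296+b+(k-s[b])/(s[b+1]-s[b])
for r in range(190,208):
    try:
        a,b=cr(r);print(r,round(a,2),round(b,2),"mid",round((a+b)/2,2),"V",g[r,300:312,2].tolist())
    except Exception as e:pass
E
```

```text
17.9 [ 489.15 -189.24  137.14] F [-0.11 -0.13 -1.47] M [-0.01   0.018 -0.014] yaw 152.0
192 301.3 308.64 mid 304.97 V [81, 59, 53, 49, 48, 48, 47, 46, 52, 96, 147, 175]
193 300.16 309.38 mid 304.77 V [73, 45, 46, 47, 48, 47, 49, 53, 58, 85, 133, 167]
194 300.24 309.77 mid 305.0 V [75, 47, 46, 47, 46, 50, 55, 63, 70, 84, 124, 164]
195 300.35 309.7 mid 305.02 V [82, 46, 45, 47, 46, 50, 56, 64, 65, 70, 113, 159]
196 300.5 309.52 mid 305.01 V [98, 52, 46, 47, 46, 50, 51, 53, 52, 57, 104, 154]
197 300.64 309.53 mid 305.08 V [114, 62, 45, 47, 47, 46, 47, 47, 45, 52, 101, 155]
198 301.32 309.61 mid 305.47 V [129, 75, 45, 45, 45, 47, 46, 46, 43, 47, 98, 156]
199 301.45 309.52 mid 305.49 V [146, 95, 51, 44, 46, 47, 45, 45, 46, 54, 102, 157]
200 301.56 309.66 mid 305.61 V [149, 102, 56, 45, 47, 48, 50, 56, 72, 92, 126, 164]
201 301.34 309.81 mid 305.58 V [126, 92, 60, 53, 57, 60, 64, 79, 108, 135, 160, 178]
202 301.16 309.7 mid 305.43 V [107, 89, 72, 70, 75, 76, 79, 94, 123, 152, 174, 186]
203 301.38 309.08 mid 305.23 V [106, 98, 87, 85, 84, 83, 84, 95, 122, 157, 180, 190]
204 301.96 307.92 mid 304.94 V [108, 105, 98, 93, 88, 88, 86, 97, 129, 164, 183, 189]
```

>>> apply_moves(motion="-0.0005 -0.002 0 5; 0 0 0.001 0; 0 0 0.001 0; 0 0 0.001 0; 0 0 0.001 0; 0 0 0 0; 0 0 0 0")

```text
time: 18.77
tool_pos: [488.7, -191.3, 133.2]
tcp_rot: [3.141, 0.0, 2.565]
contact_force: [0.2, 0.3, -1.4]
grip_width: 11.6
finger_force: 30.0
```

```bash
python3 -c "
from avg import *
avg()"
```

```text
19.075 [ 488.69 -191.25  133.21] F [ 0.14 -0.09 -1.23] M [-0.037 -0.009  0.   ] yaw 147.0
```

No contact at 133.2 mm, so it has entered. I'll continue down.

>>> apply_moves(motion="0 0 0.001 0; 0 0 0.001 0; 0 0 0 0")

```text
time: 19.45
tool_pos: [488.6, -191.2, 131.1]
tcp_rot: [3.142, -0.0, 2.565]
contact_force: [-0.7, -0.5, -1.7]
grip_width: 11.4
finger_force: 30.0
```

>>> apply_moves(motion="0 0 0.001 0; 0 0 0.001 0; 0 0 0 0; 0 0 0 0")

```text
time: 19.95
tool_pos: [488.7, -191.3, 129.2]
tcp_rot: [3.141, 0.0, 2.565]
contact_force: [0.3, -0.5, -1.7]
grip_width: 11.3
finger_force: 30.0
```

```bash
python3 -c "
from avg import *
avg(3)"
```

```text
20.1 [ 488.68 -191.26  129.22] F [-0.05  0.5  -1.05] M [-0.034 -0.004  0.007] yaw 147.0
```

>>> apply_moves(motion="0 0 0.002 0; 0 0 0.0015 0; 0 0 0.001 0; 0 0 0 0; 0 0 0 0")

```text
time: 20.72
tool_pos: [488.7, -191.3, 124.7]
tcp_rot: [3.142, 0.0, 2.565]
contact_force: [0.2, 0.1, -1.1]
grip_width: 11.8
finger_force: 30.0
```

>>> apply_moves(motion="0 0 0.001 0; 0 0 0.001 0; 0 0 0 0; 0 0 0 0")

```text
time: 21.22
tool_pos: [488.7, -191.3, 122.7]
tcp_rot: [3.141, 0.0, 2.565]
contact_force: [-0.6, -0.1, -0.6]
grip_width: 11.6
finger_force: 30.0
```

>>> apply_moves(motion="0 0 0.001 0; 0 0 0 0; 0 0 0 0")

```text
time: 21.6
tool_pos: [488.8, -191.3, 122.0]
tcp_rot: [3.141, 0.001, 2.565]
contact_force: [0.9, -0.2, 0.9]
grip_width: 11.6
finger_force: 30.0
```

>>> apply_moves(motion="0 0 0.001 0; 0 0 0 0; 0 0 0 0")

```text
time: 21.98
tool_pos: [489.1, -191.5, 121.4]
tcp_rot: [3.141, 0.001, 2.565]
contact_force: [-0.8, 0.5, 5.8]
grip_width: 11.3
finger_force: 30.0
```

>>> apply_moves(motion="0 0 0.001 0; 0 0 0 0; 0 0 0 0")

```text
time: 22.35
tool_pos: [489.3, -191.6, 121.0]
tcp_rot: [3.141, 0.002, 2.565]
contact_force: [-0.7, 0.9, 10.9]
grip_width: 11.4
finger_force: 30.0
```

>>> apply_moves(motion="0 0 0.0009 0; 0 0 0 0; 0 0 0 0")

```text
time: 22.72
tool_pos: [489.5, -191.7, 120.5]
tcp_rot: [3.141, 0.003, 2.565]
contact_force: [-2.5, 0.4, 12.2]
grip_width: 11.7
finger_force: 30.0
```

>>> apply_moves(motion="0 0 0.0006 0; 0 0 0 0; 0 0 0 0; 0 0 0 5; 0 0 0 5; 0 0 0 0; 0 0 0 0")

```text
time: 23.6
tool_pos: [489.7, -191.8, 120.2]
tcp_rot: [3.141, 0.003, 2.391]
contact_force: [-2.7, 1.7, 14.2]
grip_width: 11.6
finger_force: 30.0
```

```bash
python3 -c "
from avg import *
avg(4)"
```

```text
23.8 [ 489.66 -191.78  120.2 ] F [-2.04  1.22 13.54] M [0.262 0.448 0.063] yaw 137.0
```

>>> apply_moves(motion="0.0006 -0.0003 0.0003 5; 0 0 0.0002 5; 0 0 0.0001 5; 0 0 0.0002 5; 0 0 0 0; 0 0 0 0")

```text
time: 24.55
tool_pos: [489.6, -191.4, 119.6]
tcp_rot: [3.138, 0.003, 2.041]
contact_force: [0.1, 2.6, 14.5]
grip_width: 11.3
finger_force: 30.0
```

```bash
python3 -c "
from avg import *
avg(4)"
```

```text
24.75 [ 489.66 -191.42  119.55] F [ 0.13  2.77 14.41] M [0.462 0.042 0.092] yaw 117.0
```

>>> apply_moves(motion="0.0004 0.0002 0.0002 5; 0 0 0.0002 5; 0 0 0.0001 5; 0 0 0.0002 5; 0 0 0.0002 5; 0 0 0.0001 5; 0 0 0 0; 0 0 0 0")

```text
time: 25.75
tool_pos: [490.3, -191.1, 118.7]
tcp_rot: [3.136, 0.002, 1.518]
contact_force: [1.8, 1.7, 13.5]
grip_width: 11.4
finger_force: 30.0
```

```bash
python3 -c "
from avg import *
avg(4)"
```

```text
25.95 [ 490.31 -191.05  118.68] F [ 1.8   2.75 13.49] M [ 0.446 -0.281  0.12 ] yaw 87.0
```

>>> apply_moves(motion="0.0004 0.0003 0.0003 5; 0 0 0.0002 5; 0 0 0.0002 5; 0 0 0.0002 5; 0 0 0.0002 5; 0 0 0.0001 5; 0 0 0 0; 0 0 0 0")

```text
time: 26.95
tool_pos: [491.2, -191.1, 117.7]
tcp_rot: [3.134, -0.002, 0.994]
contact_force: [2.1, 0.6, 13.7]
grip_width: 11.5
finger_force: 30.0
```

```bash
python3 -c "
from avg import *
avg(4)"
```

```text
27.15 [ 491.19 -191.07  117.73] F [ 2.47  1.62 13.38] M [ 0.292 -0.505  0.098] yaw 57.0
```

>>> apply_moves(motion="0.0002 0.0003 0.0004 5; 0 0 0.0002 5; 0 0 0.0002 5; 0 0 0.0002 5; 0 0 0.0002 5; 0 0 0.0001 5; 0 0 0 0; 0 0 0 0")

```text
time: 28.15
tool_pos: [491.9, -191.5, 116.7]
tcp_rot: [3.135, -0.006, 0.471]
contact_force: [4.1, 0.7, 12.6]
grip_width: 11.5
finger_force: 30.0
```

```bash
python3 -c "
from avg import *
avg(4)"
```

```text
28.35 [ 491.95 -191.53  116.7 ] F [ 3.02  0.71 13.79] M [ 0.025 -0.587  0.072] yaw 27.0
```

>>> apply_moves(motion="0.0004 0.0002 0.0003 5; 0 0 0.0002 5; 0 0 0.0001 5; 0 0 0 0; 0 0 0 0")

```text
time: 28.98
tool_pos: [492.4, -191.8, 116.2]
tcp_rot: [3.136, -0.007, 0.209]
contact_force: [3.2, -0.4, 13.6]
grip_width: 11.3
finger_force: 30.0
```

```bash
python3 -c "
from avg import *
avg(4)"
```

```text
29.175 [ 492.42 -191.83  116.16] F [ 3.04 -0.56 13.72] M [-0.143 -0.521  0.082] yaw 12.0
```

>>> apply_moves(motion="0 0 0.0002 5; 0 0 0.0001 5; 0 0 0 0; 0 0 0 0")

```text
time: 29.68
tool_pos: [492.5, -192.0, 116.0]
tcp_rot: [3.137, -0.009, 0.034]
contact_force: [2.7, -0.4, 14.0]
grip_width: 11.5
finger_force: 30.0
```

```bash
python3 -c "
from avg import *
avg(4)"
```

```text
29.875 [ 492.54 -192.03  116.02] F [ 3.11 -0.82 14.61] M [-0.227 -0.509  0.103] yaw 2.0
```

>>> apply_moves(motion="0 0 -0.001 -3; 0 0 -0.002 0; 0 0 -0.002 0; 0 0 -0.003 0; 0 0 0 0; 0 0 0 0")

```text
time: 30.62
tool_pos: [489.0, -190.2, 120.7]
tcp_rot: [-3.141, 0.0, 0.087]
contact_force: [1.6, -1.8, -3.4]
grip_width: 11.7
finger_force: 30.1
```

```bash
python3 -c "
from avg import *
avg(4)"
```

```text
30.825 [ 489.05 -190.2   120.8 ] F [ 2.31 -1.53 -2.86] M [-0.405 -0.551 -0.001] yaw 5.0
```

>>> apply_moves(motion="0.0006 0.0004 -0.003 0; 0 0 -0.004 0; 0 0 -0.005 0; 0 0 -0.01 0; 0 0 -0.02 0; 0 0 -0.02 0; 0 0 -0.012 0; 0 0 0 0")

```text
time: 31.82
tool_pos: [490.0, -190.7, 195.9]
tcp_rot: [3.141, -0.001, 0.087]
contact_force: [-0.1, -0.5, -1.5]
grip_width: 11.2
finger_force: 30.0
```

```bash
python3 - 2>/dev/null <<'E'
from fit import *
o=bot.get_obs();p=o["tool_pos"];a=o["tcp_rot"][2]
for n in("scene","top"):
    c=grab(n,4)
    d=bot.cut_out(c,"mat");P,H=near(c,562,139,75)
    k=np.abs(P[:,2]-3)<8
    for e in d[:2]:
        Q,_=cloud(c,e["pixels"]); print(n,"mat",round(e["p"],2),cv2.minEnclosingCircle(Q[np.abs(Q[:,2]-3)<6][:,:2].astype(np.float32)))
    P,H=near(c,p[0],p[1],45);k=(P[:,2]<p[2]-15)&(P[:,2]>p[2]-60);Q=P[k];print("key zmin rel",np.percentile(Q[:,2]-p[2],3) if len(Q) else'',"handle z",)
    P,H=near(c,490,-192,14);print("head z",np.percentile(P[:,2],[25,50,75]))
E
python3 go.py 560 147 150 21
```

```text
scene mat 0.56 ((565.4722900390625, 144.73388671875), 62.68467712402344)
key zmin rel -53.090943402244605 handle z
head z [180.89613981 217.24638142 365.28218381]
top mat 0.58 ((562.6241455078125, 149.75048828125), 60.869930267333984)
key zmin rel  handle z
head z [588.68244406 589.2610338  589.73825555]
t 32.33 p [ 489.7 -190.6  194.7] yaw 4.96 rot [-3.141  0.     0.087] F [-0.9 -0.1 -1.1] w 11.5
shift now-axes (m): [ 0.0992 -0.3302  0.0447] then turn -16.04
or turn first, shift: [ 0.1866 -0.2899  0.0447]
```

>>> apply_moves(motion="0.006 -0.02 0 0; 0.016 -0.052 0 0; 0.016 -0.052 0 0; 0.016 -0.052 0 0; 0.016 -0.052 0 0; 0.016 -0.052 0 0; 0.011 -0.036 0 0; 0.004 -0.014 0 0")

```text
time: 33.33
tool_pos: [561.8, 149.0, 194.7]
tcp_rot: [-3.141, 0.0, 0.089]
contact_force: [-0.8, 0.8, -1.6]
grip_width: 11.8
finger_force: 30.0
```

>>> apply_moves(motion="0 0 0.03 0; 0 0 0.04 0; 0 0 0.03 0; 0 0 0.02 0; 0 0 0.01 0; 0 0 0 0; 0 0 0 0")

```text
time: 34.2
tool_pos: [562.6, 146.8, 66.1]
tcp_rot: [-3.142, -0.002, 0.086]
contact_force: [0.7, -0.2, -1.2]
grip_width: 11.5
finger_force: 30.0
```

>>> apply_moves(motion="0 0 0.005 0; 0 0 0.003 0; 0 0 0.001 0; 0 0 0 0; 0 0 0 0")

```text
time: 34.83
tool_pos: [561.9, 146.9, 56.1]
tcp_rot: [-3.141, -0.0, 0.087]
contact_force: [-0.5, 0.0, -1.7]
grip_width: 11.6
finger_force: 30.0
```

>>> apply_moves(motion="0 0 0.001 0; 0 0 0 0; 0 0 0 0")

```text
time: 35.2
tool_pos: [562.5, 146.9, 55.7]
tcp_rot: [-3.142, -0.002, 0.087]
contact_force: [1.7, -0.8, 6.0]
grip_width: 11.7
finger_force: 30.0
```

Contact with the mat. I'll open slowly and then retreat.

>>> apply_moves(motion="0 0 -0.0003 0; 0 0 0 0; 0 0 0 0; 0 0 0 0; 0 0 0 0; 0 0 0 0; 0 0 0 0; 0 0 0 0", fingers=1)

```text
time: 36.2
tool_pos: [561.9, 146.9, 55.3]
tcp_rot: [-3.142, -0.0, 0.087]
contact_force: [0.9, 0.4, -0.5]
grip_width: 87.0
finger_force: 0.0
```

>>> apply_moves(motion="0 0 -0.02 0; 0 0 -0.04 0; 0 0 -0.05 0; 0 0 -0.04 0; -0.05 0 0 0; -0.05 0 0 0; -0.05 0 0 0; 0 0 0 0")

```text
time: 37.2
tool_pos: [409.4, 133.9, 205.6]
tcp_rot: [-3.142, 0.001, 0.087]
contact_force: [0.6, -0.2, 0.6]
grip_width: 91.6
finger_force: 0.0
```

```bash
python3 - 2>/dev/null <<'E'
from fit import *
I=[]
for n,(x,y) in(("scene",(280,175)),("top",(275,190))):
    c=grab(n,4);I.append(cv2.resize(c["img"][y-60:y+60,x-80:x+80],(400,300),interpolation=cv2.INTER_CUBIC))
    P,H=near(c,562,147,55);o=(H[:,0]<18)&(H[:,1]>170)&(P[:,2]>35);Q=P[o];print(n,"handle",len(Q),Q.mean(0).round(1),np.percentile(Q[:,2],98))
    P,H=near(c,490.5,-192.5,7);print("head z",np.percentile(P[:,2],[25,50,75]))
cv2.imwrite("pics/end.png",np.hstack(I)); print(bot.get_obs()["grip_width"],bot.get_obs()["time"])
E
```

```text
scene handle 138 [557.6 138.5  78.1] 99.79853584562936
head z [78.9434     79.57517309 80.49576315]
top handle 123 [560.5 142.1  83.3] 99.13350536468499
head z [78.32322197 79.2374952  79.71359283]
91.71388361333311 37.6
```

View pics/end.png

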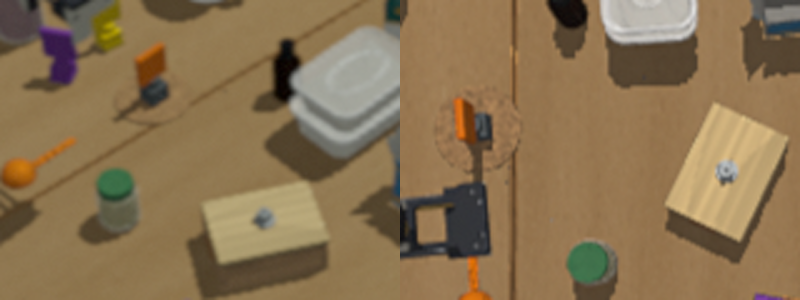

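The key stands upright on the mat, at (150,75) in the left crop. The stud head dropped by about 4.5 mm, and the bottle, jar and scoop are where they were.

```bash
python3 -c "
from plant import bot
print(bot.close_job())"
```

```text
the job is handed in; nothing more can be done
None
```

The job is handed in: by my measurements the stud is home in the wooden mould's lid, the orange key stands upright on the cork mat, and the bottle, jar and scoop were left alone. The hand-in gave no verdict.

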